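# Put a loose battery away in the rotary small-parts organiser

## Task

Put the loose battery from the bench away in the round organiser on the leaning stand. Turn its clear cover by the blue six-sided grip until the opening stands over the compartment that already holds a battery, put the loose one in through the opening, then turn the cover on until the opening stands squarely over the blank grey sector, so that the organiser is closed with no gap over any compartment. Leave the other things on the bench where they are.

Things in the scene. Friction and masses are not known exactly. Their poses are not given: they have to be found in the camera images.
- stand: Green sheet-steel stand fixed to the bench, base plate 150 x 140 mm. It carries the round organiser (198 mm across, 44 mm thick, plus the grip), whose axis leans 30 degrees from vertical towards the stand's own -x (its front, roughly towards the robot); its low edge is in front, 10 mm above the bench. Origin on the bench, 60 mm under the centre of the tray's underside.
- tray: White tray of the organiser, six 60-degree sectors. Origin: centre of its underside; z along the leaning axis, upwards; x through the middle of the battery compartment. Seen from above, anticlockwise from x: batteries (0 degrees), bolts (60), brass nuts (120), green wall plugs (180), washers (240), blank sector roofed by a grey plate (300). It may stand at any angle, stiffly (2.5 N m to turn).
- tray_mid (a point): Point on the axis level with the top of the tray's walls, 40 mm above the tray's underside; axes as tray. Compartments are 37 mm deep, from the hub (20 mm radius) to the rim (95 mm radius), parted by walls 2.5 mm thick.
- battery_bay (a point): Point over the middle of the battery compartment, 62 mm from the axis, level with the cover's upper face (44 mm above the tray's underside); axes as tray. The compartment's floor lies 41 mm below it. A fixed battery like the loose one lies on that floor, along the wall on the +y side.
- blank_mid (a point): Point over the middle of the blank grey sector, 62 mm from the axis, level with the cover's upper face; axes as tray.
- cover_opening (a point): Middle of the opening in the clear cover, on its upper face, 62 mm from the axis. Axes of the cover: z along the leaning axis, upwards; x radially outwards through the middle of the opening; y across it. The opening is a sector 50 degrees wide (25 either side of x), from 30 to 92 mm radius, with a blue lip 3 mm wide and 2.5 mm high round it; cover 3 mm thick, 1 mm clear of the walls.
- cover_knob (a point): Point on the axis in the blue grip, 27 mm above the cover's upper face, a good height for the pads' middle; axes as cover_opening. The grip is a hexagonal prism, 34 mm across flats, 36 mm tall; one pair of flats faces the cover's +y and -y, the others stand 60 degrees either way. It turns with 0.08 N m of friction and stays where it is left; no stops or clicks.
- cover (a joint): Angle of the cover on the tray, rad, growing anticlockwise seen from above: 0 closed (opening over the blank sector), 1.047 opening over the battery compartment, 2.094 over the bolts. At the start it stands between 1.6 and 2.45.
- battery: The loose battery, red with a light end, a cylinder 50 mm long, 15 mm in diameter (16.8 mm where the fingers touch), 23 g, lying on the bench. Origin at the underside of its middle, y along its length.
- battery_mid (a point): Centre of the loose battery, 8.4 mm above what it lies on; y along its length.
- tape_measure: Yellow tape measure standing on the bench, 36 x 77 x 62 mm, origin under its middle. Bystander.
- jar_screws: Clear jar of screws with a green lid, 54 mm wide, 82 mm tall, origin under its middle. Bystander.
- tape_2: Small roll of black tape lying flat, 53 mm wide, 19 mm tall, origin under its middle. Bystander.

How it is judged:
By the outcome, as a careful person would: the job done as asked, in the order asked, and still so for the second after the job is handed in, with the robot touching nothing.
It also fails if it takes over 54 s, if anything falls off the work surface, if the arm or the gripper's body presses on something with over 40 N, if the wrist force passes 120 N, or if a joint passes its speed limit or range.

## Robot

A 6-joint arm with a two-finger parallel gripper is mounted at the origin on a cart in front of the work surface, level with it; the furniture and walls round the work are solid. World frame = base frame: x ahead of the robot, y to its left, z up, the work surface at z = 0. Lengths are in m, angles in rad, forces in N, time in s.
With the tool pointing down it reaches from about 0.425 to 0.95 m from the base axis. Payload 3.5 kg.
Tool frame: the origin (TCP) lies midway between the tips of the shut fingers; the grasp point (between the pads) lies 19 mm behind it; z points along the fingers, y is the direction in which the jaws open and shut (so a half turn about z gives the same grasp; the last joint's range is limited). The gripper opens to 85 mm and grips with 20 to 120 N. Pads are 22 mm wide; open, the fingers measure 114 mm over their backs; the gripper's body (76 mm by 85 mm) begins 54 mm behind the grasp point. The pads swing forward as they close: fully open they stand 13 mm farther back than shut.
Start: joints at [1.003, 0.286, 1.577, -0, 1.279, -0.15], TCP at [0.274, 0.617, 0.231] pointing down, gripper open.
Joint ranges: [-2.77, 2.77], [-0.9, 2.22], [0.21, 2.48], [-1.53, 4.67], [0.24, 2.81], [-2.84, 2.84]. Speed limits (rad/s): [2.79, 2.79, 3.14, 3.14, 3.14, 3.14].

## Interface

Orientations are given as a unit quaternion [x, y, z, w].
In Python, from plant import * gives the robot as it stands.
- The arm moves only by the shell command python3 -m jog 'ROWS' [FORCE]. ROWS is a JSON object of lists of equal length, an entry for each row: "travel": the shift along the world's x, y, z in mm, a list of three; "dr": the turn, a rotation vector about the world's x, y, z in degrees, a list of three; "jaw": the closure in counts, from 0 (fully open) to 255 (shut). In form: {"travel": [[x, y, z], ...], "dr": [[wx, wy, wz], ...], "jaw": [jaw, ...]}. A call has 1 to 5 rows; each row shifts and turns the commanded pose from where the row before left it; what a row does not reach is not made up. A row lasts 1/12 s, in which the tool goes at most 41.7 mm and 7.16 degrees, less where a joint would pass 70% of its speed; a pose out of reach is approached as far as the arm can. A call is refused whole if a number of a shift passes 41.7 or a number of a turn 7.16, either way. A call with a gripper value outside its range is refused whole. The fingers move at their own pace and stop on an object; FORCE is the grip in N (left out, the last holds). Time passes only in rows, so rows that do not move let the fingers close. It gives the time, the measured TCP pose, the force and the opening at its end, in the units of the state.
- get_state(): the state, without advancing time (a new reading comes with each control period).
- read_camera(name): name is "scene" or "top" or "wrist"; returns the picture (420x560x3 uint8, red, green, blue); there is no depth.
- camera_info(name): a dict with "K" (3x3 intrinsics, pixels), "R" (3x3) and "t" (3): a world point X has camera coordinates R X + t; the wrist camera has in their place "mount" (4x4, takes a point from camera to tool coordinates, whose origin is the TCP and whose axes are the flange's). Camera axes: x right, y down, z forward; pixel columns grow to the right and rows downward; lengths in m; the calibration is good to about 2 mm. The wrist camera is an equidistant fisheye: a pixel r from the principal point sees the ray r / f radians off the axis. A picture is of the moment at which its call begins: read the wrist's pose just before it. camera_info takes no time and is no camera call.
- sign_off(): hands the job in, once; it reports no verdict.
The state is a dict: "time": time; "qpos": joint angles; "dq": joint speeds; "joint_efforts": joint torques, N m; "eef_pos": TCP position; "tcp_rot": TCP orientation; "contact_force": force on the tool from outside, world axes, zero at the start; "wrist_torque": the same for the moment, N m; "opening": opening from 0.0 (shut) to 1.0 (fully open).
Only numpy, scipy, OpenCV 4.12 (cv2) and the standard library are available. Lean on these libraries where they do the work, as an engineer would, in place of code of your own. Each camera call takes 0.05 s, during which the arm holds its last target. There are 200 camera calls.

## Working session

There is one attempt and no reset: what is moved stays moved. The work goes in short steps, Python scripts to look and compute and a shell command to move; the robot and the scene stay as the last step left them, time stands still between calls to the robot, and variables do not carry over. Pictures are saved under pics/ and viewed, about 8 in all and at most 12, crops included, and the job is handed in when it is done.

```bash
mkdir -p pics; ls; python3 - <<'E'
from plant import *
import cv2,json
print(get_state())
for n in ("scene","top","wrist"):
    c=camera_info(n); print(n,{k:(v.tolist() if hasattr(v,'tolist') else v) for k,v in c.items()})
for n in ("scene","top"):
    cv2.imwrite(f"pics/{n}0.png",cv2.resize(read_camera(n)[:,:,::-1],(800,600),interpolation=cv2.INTER_CUBIC))
E
```

```text
pics
{'time': 0.0, 'qpos': array([ 1.00303061e+00,  2.87180137e-01,  1.57819507e+00, -1.45137803e-05,
        1.27860001e+00, -1.50012047e-01]), 'dq': array([-0.00035604,  0.00160351,  0.00179924,  0.0001093 ,  0.00062753,
       -0.00158425]), 'joint_efforts': array([-4.86613080e-04, -4.05989707e+01, -2.92619258e+01, -2.58078717e-04,
        5.74844235e-03, -2.04865501e-06]), 'eef_pos': array([0.27347485, 0.6163917 , 0.22992775]), 'tcp_rot': array([ 2.07359080e-01,  9.78264173e-01, -1.11781857e-03, -4.11913178e-04]), 'contact_force': array([-0.30706251,  0.71979025,  0.87466384]), 'wrist_torque': array([ 0.05568738, -0.01271881, -0.07163809]), 'opening': 0.9988110397899468}
scene {'K': [[488.07337680197134, 0.0, 281.8607040899989], [0.0, 488.07337680197134, 211.7198567640955], [0.0, 0.0, 1.0]], 'R': [[0.7837485296516674, -0.620647727405222, -0.02312229953060343], [-0.40266263402162017, -0.4794291755833757, -0.7797502605079499], [0.4728647221263399, 0.6204386062022398, -0.625663560152101]], 't': [-0.576131800300271, 0.18717150245520156, 0.9696091748068307]}
top {'K': [[454.3607199629719, 0.0, 274.49223182915887], [0.0, 454.3607199629719, 204.5475491434008], [0.0, 0.0, 1.0]], 'R': [[-0.007810676125957036, -0.9999555071615701, 0.005289332254874172], [-0.9844681186049817, 0.006761738076441775, -0.17543318485552634], [0.1753896142558706, -0.006577430762284303, -0.9844771305702048]], 't': [-0.20315637036101244, 0.5861762399004398, 1.010613970485218]}
wrist {'K': [[325.19226210127806, 0.0, 275.21196877779096], [0.0, 325.19226210127806, 209.52597396715058], [0.0, 0.0, 1.0]], 'mount': [[-0.0011553630260007117, -0.9560276020968971, -0.29327442637423196, 0.0752691809709473], [0.9999992837051428, -0.0011962404862331116, -3.997373715935827e-05, 0.0006154214016240722], [-0.0003126107463224456, -0.29327426248744665, 0.9560282993912707, -0.14316923456640274], [0.0, 0.0, 0.0, 1.0]]}
```

View pics/scene0.png

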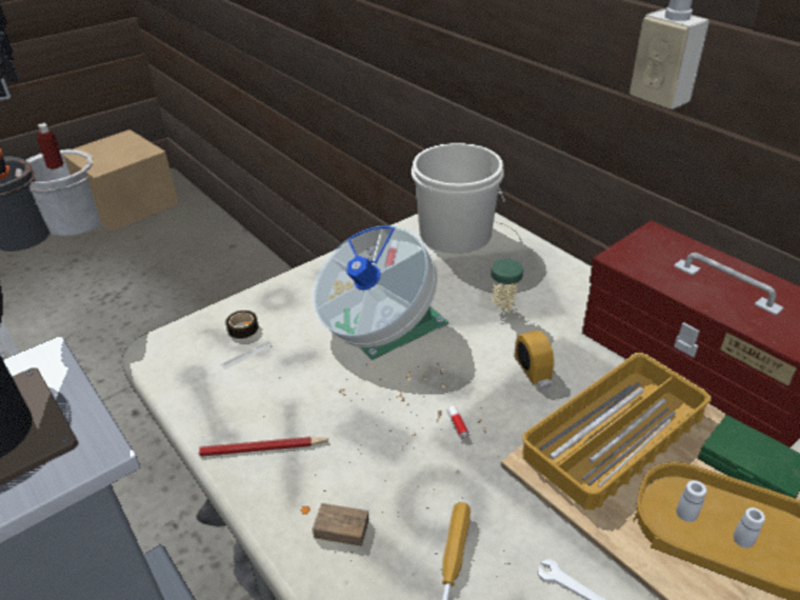

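View pics/top0.png

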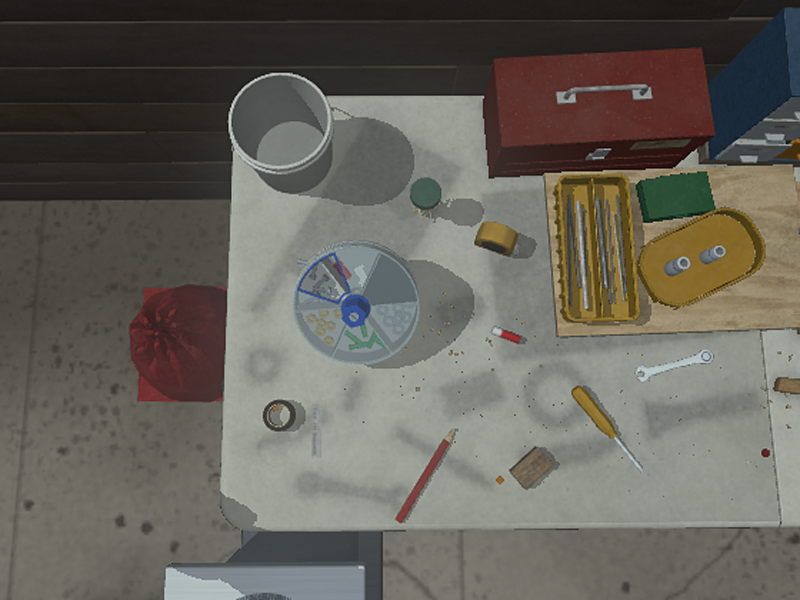

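```bash
cat > h.py <<'E'
from plant import *
import numpy as np, cv2
from scipy.spatial.transform import Rotation as Rot
CI={n:camera_info(n) for n in("scene","top","wrist")}
def proj(n,X):
    c=CI[n];P=np.atleast_2d(X)@np.array(c["R"]).T+np.array(c["t"]);p=P@np.array(c["K"]).T
    return p[:,:2]/p[:,2:]
def wproj(X,s):
    c=CI["wrist"];M=np.array(c["mount"]);K=np.array(c["K"])
    T=(np.atleast_2d(X)-s["eef_pos"])@Rot.from_quat(s["tcp_rot"]).as_matrix()
    P=(T-M[:3,3])@M[:3,:3];rho=np.hypot(P[:,0],P[:,1]);th=np.arctan2(rho,P[:,2])
    return np.c_[K[0,2]+K[0,0]*th*P[:,0]/rho,K[1,2]+K[1,1]*th*P[:,1]/rho]
def ray(n,uv,z):
    c=CI[n];R=np.array(c["R"]);o=-R.T@np.array(c["t"]);d=R.T@np.linalg.solve(np.array(c["K"]),[*uv,1.]);return o+d*(z-o[2])/d[2]
def Rz(a): return Rot.from_euler('z',a).as_matrix()
def frames(p):  # x,y,yaw of stand, tray angle, cover joint
    Rt=Rz(p[2])@Rot.from_euler('y',-np.pi/6).as_matrix()
    return np.array([p[0],p[1],.06]),Rt@Rz(p[3]),Rt@Rz(p[3]+p[4]-np.pi/3)
E
python3 - <<'E'
from h import *
im={n:read_camera(n)[:,:,::-1] for n in("scene","top")}
for n in im: np.save(f"{n}.npy",im[n])
def crop(n,x,y,w,s): return cv2.resize(im[n][y:y+w,x:x+w],(s,s),interpolation=cv2.INTER_CUBIC)
cv2.imwrite("pics/c1.png",np.hstack([crop("top",200,163,95,400),crop("scene",215,153,95,400)]))
for n in im:
    b,g,r=[im[n][:,:,i].astype(int) for i in range(3)]
    m=((r>130)&(g<70)&(b<80)).astype(np.uint8)
    if n=="top": m[:,:320]=0; m[:200]=0; m[:,400:]=0
    else: m[:,:300]=0; m[:270]=0;m[320:]=0;m[:,350:]=0
    ys,xs=np.nonzero(m);print(n,len(xs),xs.mean(),ys.mean(),xs.min(),xs.max(),ys.min(),ys.max())
    blue=((b>120)&(b>r+70)&(b>g+40)).astype(np.uint8)
    nn,l,st,c=cv2.connectedComponentsWithStats(blue)
    print([ (st[i].tolist(),c[i].round(1).tolist()) for i in range(1,nn) if st[i,4]>15])
E
```

```text
scene 68 321.02941176470586 296.44117647058823 317 326 291 303
[([243, 158, 33, 36, 244], [254.6, 177.7]), ([248, 186, 18, 17, 66], [259.3, 195.5])]
top 48 357.25 235.22916666666666 351 363 232 239
[([214, 177, 21, 14, 25], [224.2, 182.3]), ([208, 198, 37, 15, 60], [226.4, 206.0]), ([239, 206, 19, 23, 207], [246.8, 217.9])]
```

View pics/c1.png

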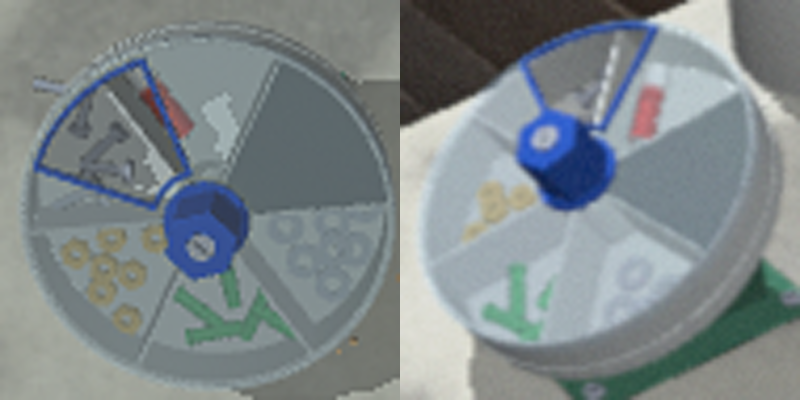

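```bash
cat > fit.py <<'E'
from h import *
from scipy.optimize import least_squares
k=95/400
def cov(r,a,z): a=np.radians(a); return ('c',[r*np.cos(a),r*np.sin(a),z])
def tr(r,a,z): a=np.radians(a); return ('t',[r*np.cos(a),r*np.sin(a),z])
T=[(cov(93.5,25.9,46),(40,168)),(cov(93.5,-25.9,46),(144,64)),(cov(29,-27,46),(188,172)),(cov(29,27,46),(155,205)),(cov(0,0,80),(200,247)),(tr(94,331,41),(278,62)),(tr(94,270,41),(387,207))]
S=[(cov(93.5,25.9,46),(125,63)),(cov(93.5,-25.9,46),(255,28)),(cov(29,-27,46),(203,128)),(cov(0,0,80),(145,135)),(tr(94,330,41),(342,92)),(tr(94,270,41),(302,250))]
def pts(p,L):
    o,Rt,Rc=frames(p); return np.array([o+(Rc if f=='c' else Rt)@np.array(v)/1000 for (f,v),_ in L])
def res(p):
    q=[p[0],p[1],p[2],p[3],p[4]]
    a=proj("top",pts(q,T))-(np.array([u for _,u in T])*k+[200,163]-.4)
    b=proj("scene",pts(q,S))-(np.array([u for _,u in S])*k+[215,153]-.4)
    return np.r_[a.ravel(),b.ravel()]
if __name__=="__main__":
    g=ray("top",(246,212),.1)
    best=min((least_squares(res,[g[0],g[1],y,t,2.],loss='soft_l1') for y in(0,.5,-.5) for t in(0,1,-1,2)),key=lambda r:r.cost)
    p=best.x;print(p.round(4),best.cost);print(res(p).reshape(-1,2).round(1).tolist())
    np.save("p.npy",p)
    o,Rt,Rc=frames(p)
    print("axis",Rt[:,2],"knob",o+Rc@[0,0,.071],"bay",o+Rt@[.062,0,.044],"blank",o+Rt@[.031,-.0537,.044])
    print("x axes",Rt[:,0],Rc[:,0])
    for n,uv in(("top",(508/1.4286-.3,334/1.4286-.3)),("scene",(457.5/1.4286,422/1.4286))):print(n,"battery",ray(n,uv,.0075))
    print([ray("top",(u/1.4286,v/1.4286),.0075) for u,v in((492,328),(524,340))])
    print(proj("top",[[.274,.617,.2]]))
E
python3 fit.py
```

```text
[ 0.5741 -0.1521 -0.0951  0.1609  1.7632] 3.502363171098286
[[-0.6, 0.3], [-0.4, -0.2], [0.1, 0.7], [-0.1, 0.7], [0.3, 0.3], [0.5, 1.0], [-0.4, 0.6], [0.3, -0.2], [0.8, -0.6], [0.8, -0.7], [1.0, 0.2], [-0.2, -0.6], [0.3, -0.7]]
axis [-0.49774245  0.04745998  0.8660254 ] knob [ 0.5387523  -0.14877429  0.1214878 ] bay [ 0.60589498 -0.14519996  0.12870482] blank [ 0.58142757 -0.20110219  0.1177059 ]
x axes [0.86618756 0.0783186  0.49354363] [0.62431959 0.71272399 0.31976487]
top battery [ 0.52032218 -0.40230638  0.0075    ]
scene battery [ 0.5159136  -0.39888043  0.0075    ]
[array([ 0.52998117, -0.3762955 ,  0.0075    ]), array([ 0.50922926, -0.4296305 ,  0.0075    ])]
[[-160.53014882  355.79540407]]
```

```bash
cat >> h.py <<'E'
def go(pos,y,z,nmin=1):
    s=get_state();z=np.array(z)/np.linalg.norm(z);y=np.array(y)-np.dot(y,z)*z;y/=np.linalg.norm(y)
    R=np.c_[np.cross(y,z),y,z];Rc=Rot.from_quat(s["tcp_rot"]).as_matrix()
    d=(np.array(pos)-s["eef_pos"])*1000;w=np.degrees(Rot.from_matrix(R@Rc.T).as_rotvec())
    n=max(nmin,int(np.ceil(max(np.linalg.norm(d)/40,np.linalg.norm(w)/7))))
    print("d",d.round(1),"w",w.round(2),"n",n,"per row",(d/n).round(2),(w/n).round(2),"t",s["time"])
E
cat > kn.py <<'E'
from h import *
import sys
p=np.load("p.npy");o,Rt,Rc=frames(p);a=np.radians(float(sys.argv[2]) if len(sys.argv)>2 else 30)
h=float(sys.argv[1]);go(o+Rc[:,2]*(.044+h),Rc@[np.cos(a),np.sin(a),0],-Rc[:,2])
E
python3 kn.py .108
```

```text
d [ 224.8 -761.5  -38.8] w [ -5.04 -29.63   8.55] n 20 per row [ 11.24 -38.08  -1.94] [-0.25 -1.48  0.43] t 0.2
```

```bash
R='{"travel":[[11,-38,-1],[11,-38,-1],[11,-38,-1],[11,-38,-1],[11,-38,-1]],"dr":[[-0.25,-1.5,0.4],[-0.25,-1.5,0.4],[-0.25,-1.5,0.4],[-0.25,-1.5,0.4],[-0.25,-1.5,0.4]],"jaw":[90,90,90,90,90]}'
python3 -m jog '{"travel":[[11,-38,-1],[11,-38,-1],[11,-38,-1],[11,-38,-1],[11,-38,-1]],"dr":[[-0.25,-1.5,0.4],[-0.25,-1.5,0.4],[-0.25,-1.5,0.4],[-0.25,-1.5,0.4],[-0.25,-1.5,0.4]],"jaw":[90,90,90,90,90]}'
python3 -m jog '{"travel":[[11,-38,-1],[11,-38,-1],[11,-38,-1],[11,-38,-1],[11,-38,-1]],"dr":[[-0.25,-1.5,0.4],[-0.25,-1.5,0.4],[-0.25,-1.5,0.4],[-0.25,-1.5,0.4],[-0.25,-1.5,0.4]],"jaw":[90,90,90,90,90]}'
python3 -m jog '{"travel":[[11,-38,-1],[11,-38,-1],[11,-38,-1],[11,-38,-1],[11,-38,-1]],"dr":[[-0.25,-1.5,0.4],[-0.25,-1.5,0.4],[-0.25,-1.5,0.4],[-0.25,-1.5,0.4],[-0.25,-1.5,0.4]],"jaw":[90,90,90,90,90]}'
python3 -m jog '{"travel":[[11,-38,-1],[11,-38,-1],[11,-38,-1],[11,-38,-1],[0,0,0]],"dr":[[-0.25,-1.5,0.4],[-0.25,-1.5,0.4],[-0.25,-1.5,0.4],[-0.25,-1.5,0.4],[0,0,0]],"jaw":[90,90,90,90,90]}'
python3 kn.py .108; python3 -c "
from h import *
print(get_state()['qpos'].round(2))
cv2.imwrite('pics/w1.png',read_camera('wrist')[:,:,::-1])"
```

```text
time: 0.62
eef_pos: [0.3289, 0.4252, 0.2259]
tcp_rot: [0.189, 0.98, 0.003, 0.067]
contact_force: [0.7, -0.4, 0.8]
opening: 0.646
time: 1.03
eef_pos: [0.3838, 0.2353, 0.2213]
tcp_rot: [0.171, 0.976, 0.006, 0.133]
contact_force: [1.0, -0.1, -0.3]
opening: 0.65
time: 1.45
eef_pos: [0.4388, 0.0452, 0.2166]
tcp_rot: [0.152, 0.968, 0.009, 0.199]
contact_force: [1.3, -0.1, -0.6]
opening: 0.651
time: 1.87
eef_pos: [0.4832, -0.1114, 0.2126]
tcp_rot: [0.14, 0.958, 0.009, 0.25]
contact_force: [-0.2, -0.4, 0.5]
opening: 0.649
d [ 15.3 -33.5 -20.9] w [-0.39 -0.99  1.35] n 2 per row [  7.63 -16.76 -10.47] [-0.19 -0.49  0.67] t 1.8667
[-0.54 -0.39  2.31  0.29  0.77 -1.98]
```

View pics/w1.png

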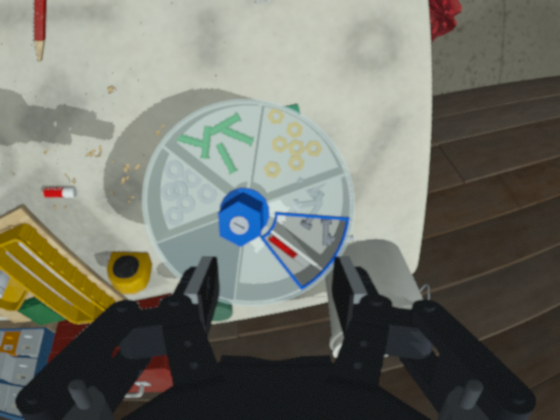

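```bash
python3 - <<'E'
from fit import *
s=get_state()
W=[(cov(93.5,25.9,46),(348,218)),(cov(93.5,-25.9,46),(303,288)),(cov(29,27,46),(277,213)),(cov(29,-27,46),(263,236)),(cov(0,0,80),(239,226)),(tr(94,331,41),(234,301)),(tr(94,270,41),(158,243))]
rw=lambda p:wproj(pts(p,W),s)-[u for _,u in W]
p=np.load("p.npy");print(rw(p).round(1).tolist())
b=least_squares(lambda q:np.r_[res(q),rw(q).ravel()],p,loss='soft_l1');print(p,b.x,rw(b.x).round(1).tolist())
np.save("p.npy",b.x)
from scipy.optimize import fsolve
for uv in((58.5,192.5),(44,192),(74,193)): print(fsolve(lambda q:wproj([[q[0],q[1],.0075]],s)[0]-uv,[.52,-.4]))
E
python3 kn.py .008;python3 kn.py .1
```

```text
[[-5.6, 2.3], [-5.3, 1.8], [-5.4, 3.4], [-5.1, 4.4], [-4.5, 1.8], [-4.2, -0.3], [-4.4, 2.0]]
[ 0.57409202 -0.15214395 -0.09506307  0.16087651  1.76323096] [ 0.57467471 -0.14790344 -0.07775229  0.13999374  1.78518995] [[-1.1, 0.3], [-0.1, 0.6], [-1.1, 2.3], [-0.5, 3.5], [-0.1, 1.2], [-0.9, -0.9], [-0.8, 0.7]]
[ 0.51668109 -0.39562935]
[ 0.50691632 -0.41763918]
[ 0.52653936 -0.3731937 ]
d [  66.2  -37.2 -107.1] w [-0.56 -1.12  2.3 ] n 4 per row [ 16.54  -9.31 -26.77] [-0.14 -0.28  0.57] t 1.9167
d [ 20.3 -33.7 -27.4] w [-0.56 -1.12  2.3 ] n 2 per row [ 10.16 -16.83 -13.7 ] [-0.28 -0.56  1.15] t 1.9167
```

```bash

python3 -m jog '{"travel":[[10,-17,-14],[10,-17,-13],[0,0,0],[0,0,0]],"dr":[[-0.3,-0.6,1.1],[-0.3,-0.5,1.2],[0,0,0],[0,0,0]],"jaw":[90,90,90,90]}'
python3 - <<'E'
from h import *
s=get_state();im=read_camera('wrist')[:,:,::-1];np.save("w2s.npy",np.r_[s["eef_pos"],s["tcp_rot"]]);print(s["eef_pos"],get_state()["eef_pos"],s["dq"].round(3))
cv2.imwrite('pics/w2.png',cv2.resize(im[60:360,80:480],(800,600),interpolation=cv2.INTER_CUBIC))
E
```

```text
time: 2.25
eef_pos: [0.5022, -0.1379, 0.1841]
tcp_rot: [0.116, 0.959, 0.013, 0.257]
contact_force: [-0.3, 0.1, 0.9]
opening: 0.645
[ 0.50223715 -0.1379403   0.18410225] [ 0.50251033 -0.1377442   0.1849862 ] [ 0.017 -0.034 -0.005 -0.002  0.001  0.005]
```

View pics/w2.png

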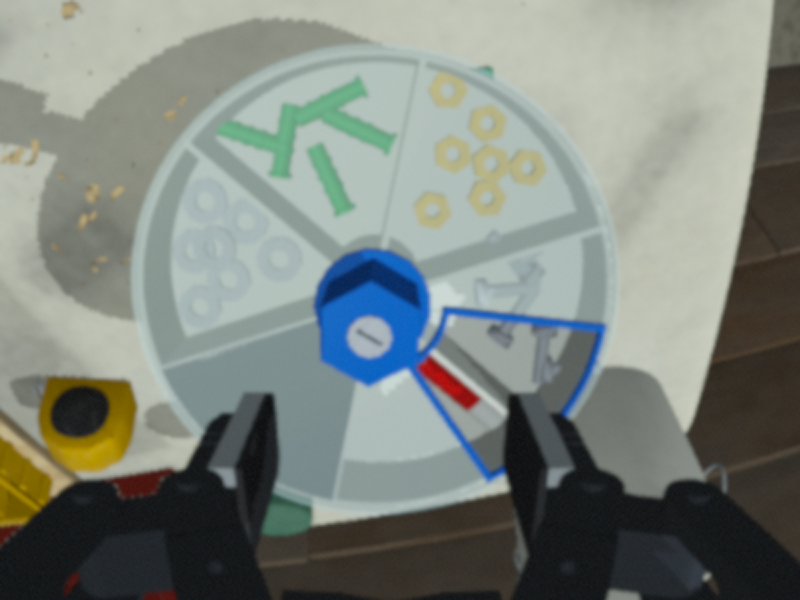

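```bash
cat > fit2.py <<'E'
from fit import *
a=np.load("w2s.npy");s={"eef_pos":a[:3],"tcp_rot":a[3:]}
W=[(cov(93.5,25.9,46),(602,327)),(cov(93.5,-25.9,46),(490,476)),(cov(29,27,46),(446,312)),(cov(29,-27,46),(414,365)),(cov(0,0,80),(370,337)),(tr(95,330,41),(336,497)),(tr(95,270,41),(165,366)),(tr(95,150,41),(418,62)),(tr(95,90,41),(597,234)),(tr(95,210,41),(190,147))]
rw=lambda p:wproj(pts(p,W),s)-(np.array([u for _,u in W])/2+[80,60]-.25)
p=np.load("p.npy");print(rw(p).round(1).tolist())
b=least_squares(lambda q:np.r_[.5*res(q),rw(q).ravel()],p,loss='soft_l1');print(p,b.x,rw(b.x).round(1).tolist())
bw=least_squares(rw,p,loss='soft_l1');print("wrist only",bw.x,bw.cost)
np.save("p.npy",b.x)
E
python3 fit2.py;python3 kn.py .008
```

```text
[[2.5, -2.0], [4.0, -0.4], [3.0, -0.6], [1.7, -0.1], [3.2, 0.0], [-0.9, 0.7], [1.0, 0.5], [7.4, 1.4], [3.8, 0.3], [3.4, -1.3]]
[ 0.57467471 -0.14790344 -0.07775229  0.13999374  1.78518995] [ 0.57384747 -0.14945391 -0.05340293  0.13608898  1.75244349] [[0.2, -0.0], [0.2, 0.8], [0.2, -0.1], [-1.5, 0.1], [-0.7, -0.1], [-1.5, 0.8], [-0.3, 1.4], [2.4, 0.5], [1.4, -1.6], [-0.4, 0.1]]
d [ 46.2  -8.1 -80. ] w [-0.02 -0.07 -0.44] n 3 per row [ 15.41  -2.71 -26.65] [-0.01 -0.02 -0.15] t 2.3Traceback (most recent call last):
  File "fit2.py", line 7, in <module>
    bw=least_squares(rw,p,loss='soft_l1');print("wrist only",bw.x,bw.cost)
    return func(*args, **kwargs)
    vector_fun = VectorFunction(
        fun_wrapped,
    ...<6 lines>...
        workers=workers
    )
    self.J, dct = approx_derivative(
                  ~~~~~~~~~~~~~~~~~^
        self.fun_wrapped, self.x, f0=self.f, **finite_diff_options
        ^^^^^^^^^^^^^^^^^^^^^^^^^^^^^^^^^^^^^^^^^^^^^^^^^^^^^^^^^^
    )
    ^
    raise ValueError("`f0` passed has more than 1 dimension.")
ValueError: `f0` passed has more than 1 dimension.
```

```bash
sed -i 's/bw=least_squares(rw,/bw=least_squares(lambda q:rw(q).ravel(),/' fit2.py; python3 fit2.py|tail -1;python3 kn.py .01
```

```text
wrist only [ 0.57377768 -0.14926334 -0.04895822  0.13401649  1.75122929] 6.517597108952385
d [ 44.4 -10.3 -78.2] w [ 1.03 -0.13 -0.86] n 3 per row [ 14.79  -3.42 -26.07] [ 0.34 -0.04 -0.29] t 2.3
```

```bash

python3 -m jog '{"travel":[[11,-2.6,-19.5],[11,-2.6,-19.5],[11,-2.6,-19.5],[11.4,-2.5,-19.7],[0,0,0]],"dr":[[0.3,0,-0.2],[0.3,0,-0.2],[0.2,0,-0.2],[0.2,-0.1,-0.2],[0,0,0]],"jaw":[90,90,90,90,90]}' 30
python3 -m jog '{"travel":[[0,0,0],[0,0,0]],"dr":[[0,0,0],[0,0,0]],"jaw":[90,90]}'
python3 kn.py .01
python3 -m jog '{"travel":[[0,0,0],[0,0,0],[0,0,0],[0,0,0],[0,0,0]],"dr":[[0,0,0],[0,0,0],[0,0,0],[0,0,0],[0,0,0]],"jaw":[170,170,170,170,170]}' 30
python3 kn.py .01
```

```text
time: 2.72
eef_pos: [0.5464, -0.1469, 0.1039]
tcp_rot: [0.124, 0.959, 0.021, 0.256]
contact_force: [-0.3, 0.6, 0.7]
opening: 0.647
time: 2.88
eef_pos: [0.5476, -0.1486, 0.1087]
tcp_rot: [0.124, 0.958, 0.019, 0.259]
contact_force: [-0.3, -0.7, 0.7]
opening: 0.642
d [-0.8  0.6 -2. ] w [ 0.16  0.14 -0.1 ] n 1 per row [-0.76  0.57 -1.96] [ 0.16  0.14 -0.1 ] t 2.8833
time: 3.3
eef_pos: [0.5478, -0.1491, 0.1094]
tcp_rot: [0.124, 0.957, 0.019, 0.26]
contact_force: [-3.2, 3.6, 4.9]
opening: 0.391
d [-0.9  1.1 -2.6] w [ 0.13  0.19 -0.07] n 1 per row [-0.89  1.08 -2.64] [ 0.13  0.19 -0.07] t 3.3
```

```bash

python3 -m jog '{"travel":[[0,0,0],[0,0,0],[0,0,0],[0,0,0],[0,0,0]],"dr":[[2.02,-0.11,-3.5],[2.02,-0.11,-3.5],[2.02,-0.11,-3.5],[2.02,-0.11,-3.5],[2.02,-0.11,-3.5]],"jaw":[170,170,170,170,170]}'
python3 -m jog '{"travel":[[0,0,0],[0,0,0],[0,0,0],[0,0,0],[0,0,0]],"dr":[[2.02,-0.11,-3.5],[2.02,-0.11,-3.5],[2.02,-0.11,-3.5],[2.02,-0.11,-3.5],[2.02,-0.11,-3.5]],"jaw":[170,170,170,170,170]}'
python3 -m jog '{"travel":[[0,0,0],[0,0,0],[0,0,0]],"dr":[[0,0,0],[0,0,0],[0,0,0]],"jaw":[170,170,170]}'
python3 kn.py .01 -10.4
python3 -m jog '{"travel":[[0,0,0],[0,0,0],[0,0,0],[-20,1,34.6],[-20,1,34.6]],"dr":[[0,0,0],[0,0,0],[0,0,0],[0,0,0],[0,0,0]],"jaw":[90,90,90,90,90]}'
python3 -m jog '{"travel":[[-10,0.5,17.3],[0,0,0],[0,0,0],[0,0,0]],"dr":[[0,0,0],[0,0,0],[0,0,0],[0,0,0]],"jaw":[90,90,90,90]}'
python3 - <<'E'
from h import *
s=get_state();im=read_camera('wrist')[:,:,::-1];np.save("w3s.npy",np.r_[s["eef_pos"],s["tcp_rot"]]);print(s["qpos"].round(2))
cv2.imwrite('pics/w3.png',cv2.resize(im[60:360,80:480],(800,600),interpolation=cv2.INTER_CUBIC))
E
```

```text
time: 3.72
eef_pos: [0.5475, -0.15, 0.1092]
tcp_rot: [0.291, 0.921, 0.063, 0.252]
contact_force: [-7.3, -0.7, 5.0]
opening: 0.393
time: 4.13
eef_pos: [0.5469, -0.1507, 0.1089]
tcp_rot: [0.448, 0.855, 0.106, 0.237]
contact_force: [-10.9, -3.6, 7.3]
opening: 0.388
time: 4.38
eef_pos: [0.5469, -0.1506, 0.1089]
tcp_rot: [0.447, 0.856, 0.106, 0.237]
contact_force: [-10.8, -2.8, 6.3]
opening: 0.389
d [-0.   2.6 -2.1] w [0.28 0.09 0.03] n 1 per row [-0.01  2.61 -2.15] [0.28 0.09 0.03] t 4.3833
time: 4.8
eef_pos: [0.5052, -0.1459, 0.1723]
tcp_rot: [0.449, 0.857, 0.107, 0.231]
contact_force: [0.6, -1.3, 1.2]
opening: 0.647
time: 5.13
eef_pos: [0.497, -0.1465, 0.1928]
tcp_rot: [0.448, 0.856, 0.107, 0.235]
contact_force: [-0.4, 0.3, -0.2]
opening: 0.649
[-0.61 -0.29  2.29  0.41  0.73 -1.47]
```

View pics/w3.png

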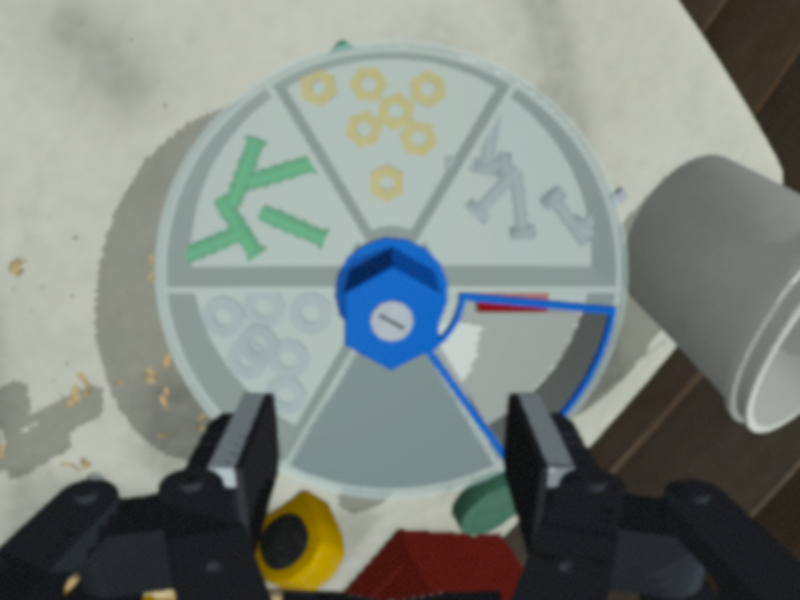

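```bash
cat > fit3.py <<'E'
from fit import *
a=np.load("w3s.npy");s={"eef_pos":a[:3],"tcp_rot":a[3:]}
W=[(cov(93.5,25.9,46),(613,310)),(cov(29,27,46),(462,297)),(cov(29,-27,46),(432,352)),(cov(0,0,80),(392,321)),(tr(95,270,41),(290,466)),(tr(95,330,41),(500,466)),(tr(95,150,41),(275,88)),(tr(95,90,41),(508,87)),(tr(95,210,41),(168,291))]
rw=lambda p:(wproj(pts(p,W),s)-(np.array([u for _,u in W])/2+[80,60]-.25)).ravel()
p=np.load("p.npy");print(rw(p).reshape(-1,2).round(1).tolist())
for b in (least_squares(rw,[*p[:4],1.05],loss='soft_l1'),least_squares(lambda v:rw([*v[:2],p[2],*v[2:]]),[*p[:2],p[3],1.05],loss='soft_l1')):
    print(p,b.x,b.fun.reshape(-1,2).round(1).tolist())
E
python3 fit3.py
```

```text
[[-14.9, -75.3], [-5.8, -23.0], [14.2, -19.4], [0.2, 0.1], [-0.5, -2.0], [-2.3, -2.0], [-2.2, 0.2], [2.9, 0.7], [0.7, -0.3]]
[ 0.57384747 -0.14945391 -0.05340293  0.13608898  1.75244349] [ 0.57387403 -0.15049391 -0.09797853  0.18010182  1.03563173] [[-0.3, -0.2], [0.9, 0.3], [-0.9, -0.8], [0.9, -0.7], [-0.3, -0.4], [-1.7, -1.7], [-2.5, 0.8], [1.8, 0.6], [0.3, 0.9]]
[ 0.57384747 -0.14945391 -0.05340293  0.13608898  1.75244349] [ 0.57379538 -0.14954918  0.14290051  1.03781488] [[0.1, -0.1], [0.8, 0.3], [-1.0, -0.9], [0.0, 0.1], [-0.0, -1.6], [-1.8, -2.2], [-3.0, 0.7], [2.1, 0.3], [0.6, 0.5]]
```

```bash
python3 - <<'E'
from h import *
np.save("p.npy",[.5738,-.1498,-.075,.160,1.037])
a=np.radians(-22.5)
go([.517,-.398,.15],[np.cos(a),np.sin(a),0],[0,0,-1],12)
E
```

```text
d [  20.2 -251.7  -42.1] w [ 16.37  26.5  -55.91] n 12 per row [  1.68 -20.98  -3.51] [ 1.36  2.21 -4.66] t 5.1833
```

```bash

python3 -m jog '{"travel":[[1.7,-21,0],[1.7,-21,0],[1.7,-21,0],[1.7,-21,0],[1.7,-21,-4]],"dr":[[1.36,2.2,-4.66],[1.36,2.2,-4.66],[1.36,2.2,-4.66],[1.36,2.2,-4.66],[1.36,2.2,-4.66]],"jaw":[100,100,100,100,100]}'
python3 -m jog '{"travel":[[1.7,-21,-5],[1.7,-21,-5],[1.7,-21,-6],[1.7,-21,-6],[1.7,-21,-6]],"dr":[[1.36,2.2,-4.66],[1.36,2.2,-4.66],[1.36,2.2,-4.66],[1.36,2.2,-4.66],[1.36,2.2,-4.66]],"jaw":[100,100,100,100,100]}'
python3 -m jog '{"travel":[[1.7,-21,-5],[1.7,-21,-5],[0,0,0],[0,0,0],[0,0,0]],"dr":[[1.36,2.2,-4.66],[1.36,2.2,-4.66],[0,0,0],[0,0,0],[0,0,0]],"jaw":[100,100,100,100,100]}'
python3 - <<'E'
from h import *
from scipy.optimize import fsolve
s=get_state();im=read_camera('wrist')[:,:,::-1];print(s["qpos"].round(2),s["eef_pos"],s["tcp_rot"])
print(wproj([[.517,-.398,.0075]],s))
b,g,r=[im[:,:,i].astype(int) for i in range(3)]
m=((r>130)&(g<80)&(b<80)).astype(np.uint8);n,l,st,c=cv2.connectedComponentsWithStats(m)
for i in range(1,n):
    if st[i,4]>40: print(st[i],c[i])
u,v=wproj([[.517,-.398,.0075]],s)[0].astype(int);
x0=min(max(u-90,0),380);y0=min(max(v-70,0),280);print(x0,y0)
cv2.imwrite('pics/w4.png',cv2.resize(im[y0:y0+140,x0:x0+180],(720,560),interpolation=cv2.INTER_CUBIC))
E
```

```text
time: 5.6
eef_pos: [0.5059, -0.2524, 0.1882]
tcp_rot: [0.634, 0.758, 0.064, 0.141]
contact_force: [-0.4, -0.0, 0.5]
opening: 0.608
time: 6.02
eef_pos: [0.5141, -0.357, 0.1586]
tcp_rot: [0.784, 0.62, 0.017, 0.04]
contact_force: [-0.4, -0.1, 0.1]
opening: 0.608
time: 6.43
eef_pos: [0.5173, -0.3978, 0.1495]
tcp_rot: [0.831, 0.556, -0.001, 0.0]
contact_force: [-0.7, 0.6, 0.4]
opening: 0.606
[-0.81  0.31  1.7  -0.    1.13 -0.42] [ 0.51731764 -0.3978193   0.14949997] [ 8.31057174e-01  5.56186365e-01 -8.01879403e-04  2.40998497e-04]
[[275.6021533  197.02651894]]
[  0 153  77  21 757] [ 38.62351387 162.81638045]
[269 189  13  35 436] [275.02752294 206.20412844]
185 127
```

View pics/w4.png

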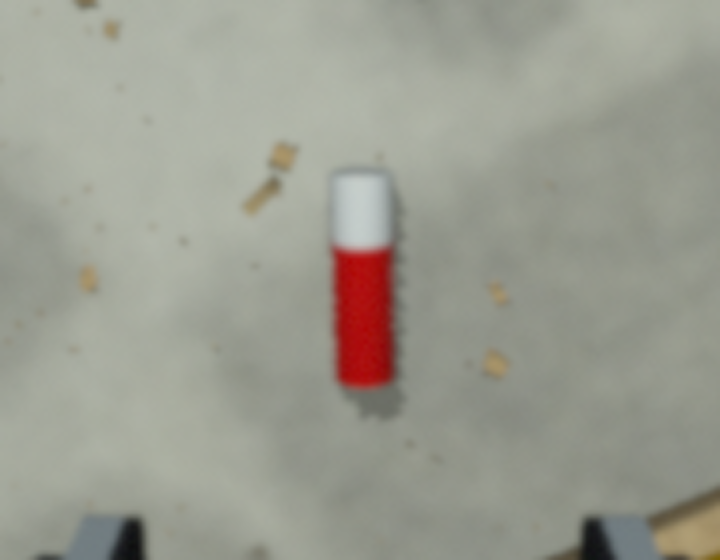

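```bash

python3 -m jog '{"travel":[[0,0,-35],[0,0,-35],[0,0,-35],[0,0,-26],[0,0,-15]],"dr":[[0,0,0],[0,0,0],[0,0,0],[0,0,0],[0,0,0]],"jaw":[140,140,140,140,140]}' 40
python3 -m jog '{"travel":[[0,0,0],[0,0,0]],"dr":[[0,0,0],[0,0,0]],"jaw":[140,140]}'
python3 -m jog '{"travel":[[0,0,0],[0,0,0],[0,0,0],[0,0,0],[0,0,0]],"dr":[[0,0,0],[0,0,0],[0,0,0],[0,0,0],[0,0,0]],"jaw":[255,255,255,255,255]}' 40
python3 -m jog '{"travel":[[0,0,20],[0,0,35],[0,0,35],[0,0,35],[0,0,35]],"dr":[[0,0,0],[0,0,0],[0,0,0],[0,0,0],[0,0,0]],"jaw":[255,255,255,255,255]}'
python3 -m jog '{"travel":[[0,0,35],[0,0,0],[0,0,0]],"dr":[[0,0,0],[0,0,0],[0,0,0]],"jaw":[255,255,255]}'
cat > ins.py <<'E'
from h import *
import sys
h,r,t=[float(v) for v in sys.argv[1:4]]
p=np.load("p.npy");o,Rt,Rc=frames(p)
go(o+Rc@[r,t,.044+h],-Rc[:,1],-Rc[:,2])
E
python3 ins.py .06 .065 -.001
python3 -c "
from h import *
cv2.imwrite('pics/w5.png',read_camera('wrist')[130:,140:420,::-1])"
```

```text
time: 6.9
eef_pos: [0.5158, -0.3958, 0.0019]
tcp_rot: [0.831, 0.556, -0.001, -0.001]
contact_force: [-0.3, 1.0, -1.0]
opening: 0.453
time: 7.07
eef_pos: [0.5177, -0.3982, 0.0058]
tcp_rot: [0.831, 0.556, -0.001, 0.002]
contact_force: [0.3, -0.3, 1.5]
opening: 0.451
time: 7.48
eef_pos: [0.5193, -0.4003, 0.0088]
tcp_rot: [0.831, 0.556, -0.0, 0.004]
contact_force: [-0.3, 0.0, 6.4]
opening: 0.172
time: 7.9
eef_pos: [0.5175, -0.3988, 0.1678]
tcp_rot: [0.831, 0.556, -0.001, 0.002]
contact_force: [0.7, -0.5, 0.6]
opening: 0.169
time: 8.15
eef_pos: [0.519, -0.4003, 0.2053]
tcp_rot: [0.831, 0.556, -0.0, 0.006]
contact_force: [-0.4, 0.3, -0.5]
opening: 0.167
d [ 59.2 258.9 -23.1] w [ 15.19 -28.01 -61.54] n 10 per row [ 5.92 25.89 -2.31] [ 1.52 -2.8  -6.15] t 8.15
```

View pics/w5.png

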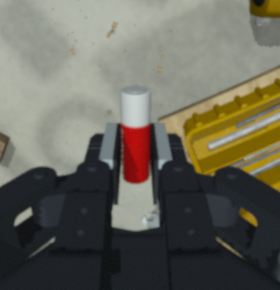

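```bash
python3 - <<'E'
from h import *
from scipy.optimize import fsolve
s={"eef_pos":np.zeros(3),"tcp_rot":[0,0,0,1]}
for z in(0,-.004,-.01): print(z,[fsolve(lambda q:wproj([[q[0],q[1],z]],s)[0]-uv,[0.01,.001]).round(4) for uv in((275,219),(277,255),(277,311))])
E
```

```text
0 [array([ 0.0269, -0.0006]), array([0.0085, 0.0003]), array([-0.0245,  0.0003])]
-0.004 [array([ 0.0283, -0.0006]), array([0.0104, 0.0003]), array([-0.0217,  0.0003])]
-0.01 [array([ 0.0303, -0.0006]), array([0.0132, 0.0002]), array([-0.0175,  0.0003])]
```

```bash

python3 -m jog '{"travel":[[4.5,20,0],[4.5,20,0],[4.5,20,0],[4.5,20,0],[4.5,20,0]],"dr":[[1.17,-2.15,-4.73],[1.17,-2.15,-4.73],[1.17,-2.15,-4.73],[1.17,-2.15,-4.73],[1.17,-2.15,-4.73]],"jaw":[255,255,255,255,255]}'
python3 -m jog '{"travel":[[4.5,20,0],[4.5,20,0],[4.5,20,0],[4.5,20,0],[4.5,20,-4]],"dr":[[1.17,-2.15,-4.73],[1.17,-2.15,-4.73],[1.17,-2.15,-4.73],[1.17,-2.15,-4.73],[1.17,-2.15,-4.73]],"jaw":[255,255,255,255,255]}'
python3 -m jog '{"travel":[[4.5,20,-5],[4.5,20,-5],[2,-1,-5],[0,0,0],[0,0,0]],"dr":[[1.17,-2.15,-4.73],[1.17,-2.15,-4.73],[1.17,-2.15,-4.73],[0,0,0],[0,0,0]],"jaw":[255,255,255,255,255]}'
python3 ins.py .05 .0625 -.003
python3 -c "
from h import *
s=get_state();np.save('w6s.npy',np.r_[s['eef_pos'],s['tcp_rot']]);print(s['qpos'].round(2))
im=read_camera('wrist')[:,:,::-1];cv2.imwrite('pics/w6.png',cv2.resize(im[60:360,80:480],(800,600),interpolation=cv2.INTER_CUBIC))"
```

```text
time: 8.62
eef_pos: [0.5392, -0.2973, 0.1978]
tcp_rot: [0.924, 0.368, 0.104, 0.009]
contact_force: [-0.4, -0.3, -0.8]
opening: 0.169
time: 9.03
eef_pos: [0.5619, -0.1977, 0.1948]
tcp_rot: [0.965, 0.163, 0.204, 0.019]
contact_force: [0.2, 1.0, -0.2]
opening: 0.165
time: 9.45
eef_pos: [0.5722, -0.1588, 0.179]
tcp_rot: [0.966, 0.039, 0.256, 0.024]
contact_force: [0.1, -0.4, -0.1]
opening: 0.167
d [ 8.9 14.8 -6.5] w [-0.5  -0.15 -0.43] n 1 per row [ 8.94 14.83 -6.47] [-0.5  -0.15 -0.43] t 9.45
[-0.54 -0.08  2.13  0.4   0.65  0.68]
```

View pics/w6.png

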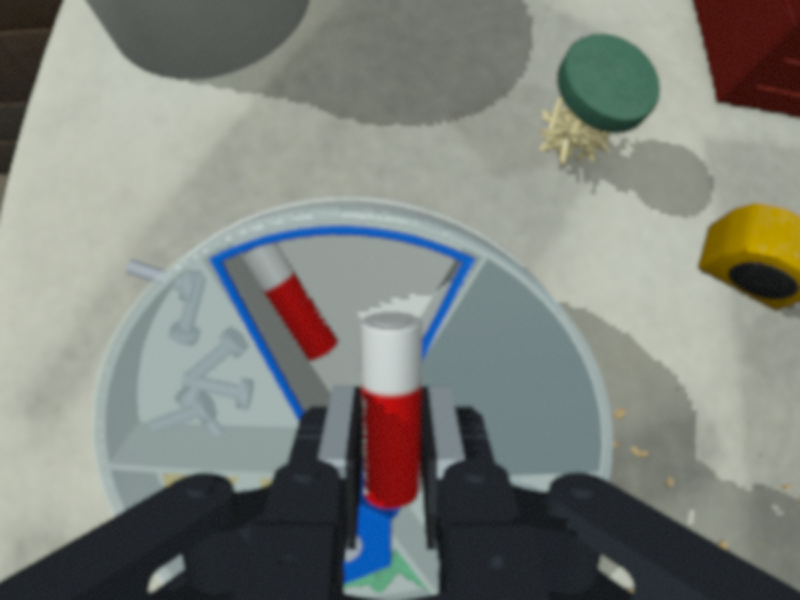

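```bash
python3 - <<'E'
from fit import *
a=np.load("w6s.npy");s={"eef_pos":a[:3],"tcp_rot":a[3:]}
p=np.load("p.npy")
W=[(cov(93.5,25.9,46),(217,260)),(cov(93.5,-25.9,46),(472,261)),(cov(93.5,0,46),(342,232))]
print(wproj(pts(p,W),s)*2-[160,120])
E
```

```text
[[214.93326826 257.02543488]
 [467.53026413 257.11911677]
 [338.54135014 227.51866303]]
```

```bash
python3 ins.py .03 .0618 -.004
python3 -m jog '{"travel":[[4.5,7,-3],[4.5,7,-3],[0,0,0],[0,0,0]],"dr":[[-0.25,0,-0.2],[-0.25,0,-0.2],[0,0,0],[0,0,0]],"jaw":[255,255,255,255]}'
python3 ins.py .003 .0618 -.004
```

```text
d [ 17.6  14.  -25.4] w [-0.44 -0.03 -0.38] n 1 per row [ 17.55  13.99 -25.43] [-0.44 -0.03 -0.38] t 9.5
time: 9.83
eef_pos: [0.5829, -0.1464, 0.1757]
tcp_rot: [0.965, 0.036, 0.258, 0.03]
contact_force: [0.5, -0.6, -0.4]
opening: 0.168
d [ 21.1  -0.3 -44.2] w [0.11 0.1  0.06] n 2 per row [ 10.57  -0.17 -22.09] [0.05 0.05 0.03] t 9.8333
```

```bash

python3 -m jog '{"travel":[[5,0,-11],[5,0,-11],[5,0,-11],[4,0,-8],[0,0,0]],"dr":[[0,0,0],[0,0,0],[0,0,0],[0,0,0],[0,0,0]],"jaw":[255,255,255,255,255]}'
python3 -m jog '{"travel":[[0,0,0],[0,0,0]],"dr":[[0,0,0],[0,0,0]],"jaw":[255,255]}'
python3 ins.py .001 .0618 -.004
python3 -c "
from h import *
im=read_camera('wrist')[:,:,::-1];cv2.imwrite('pics/w7.png',cv2.resize(im[100:400,80:480],(800,600),interpolation=cv2.INTER_CUBIC))"
```

```text
time: 10.25
eef_pos: [0.6011, -0.1462, 0.1327]
tcp_rot: [0.965, 0.035, 0.257, 0.029]
contact_force: [0.2, 0.9, -1.2]
opening: 0.163
time: 10.42
eef_pos: [0.6019, -0.1464, 0.1353]
tcp_rot: [0.965, 0.035, 0.258, 0.03]
contact_force: [-0.3, 0.2, -0.4]
opening: 0.165
d [ 3.1 -0.5 -5.5] w [0.11 0.16 0.12] n 1 per row [ 3.15 -0.51 -5.48] [0.11 0.16 0.12] t 10.4167
```

View pics/w7.png

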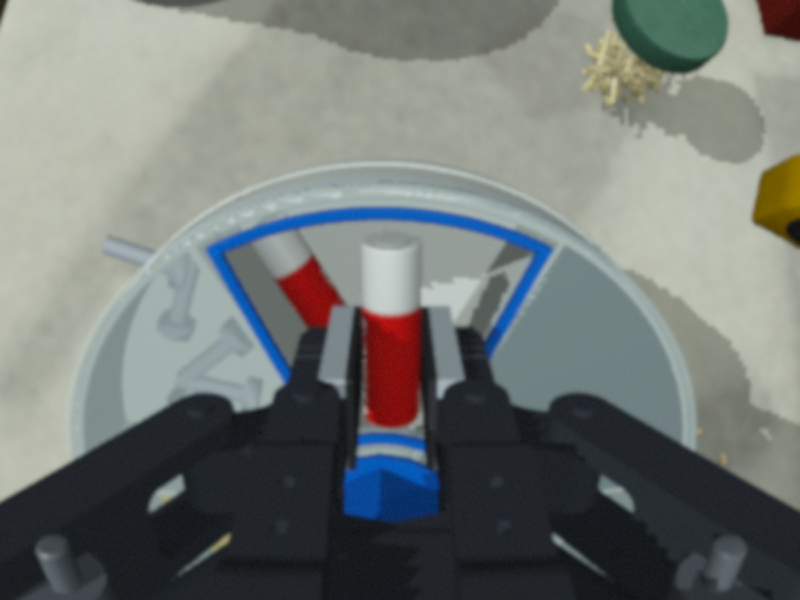

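```bash

python3 -m jog '{"travel":[[2,0,-3],[1.5,-0.5,-3],[0,0,0],[0,0,0]],"dr":[[0,0,0],[0,0,0],[0,0,0],[0,0,0]],"jaw":[255,255,255,255]}'
python3 ins.py .0 .0618 -.004
python3 -m jog '{"travel":[[0,0,0],[0,0,0],[0,0,0],[0,0,0],[0,0,0]],"dr":[[0,0,0],[0,0,0],[0,0,0],[0,0,0],[0,0,0]],"jaw":[120,120,120,120,120]}'
python3 -m jog '{"travel":[[-10,0,17],[-20,0,34],[-20,0,34],[0,0,0],[0,0,0]],"dr":[[0,0,0],[0,0,0],[0,0,0],[0,0,0],[0,0,0]],"jaw":[90,90,90,90,90]}'
python3 -c "
from h import *
im=read_camera('wrist')[:,:,::-1];cv2.imwrite('pics/w8.png',cv2.resize(im[100:400,80:480],(800,600),interpolation=cv2.INTER_CUBIC))"
```

```text
time: 10.8
eef_pos: [0.6051, -0.1463, 0.1284]
tcp_rot: [0.965, 0.035, 0.258, 0.03]
contact_force: [0.2, 1.1, -0.7]
opening: 0.167
d [ 0.5 -0.6  0.6] w [0.07 0.1  0.11] n 1 per row [ 0.48 -0.64  0.58] [0.07 0.1  0.11] t 10.8
time: 11.22
eef_pos: [0.605, -0.1465, 0.1291]
tcp_rot: [0.965, 0.035, 0.258, 0.03]
contact_force: [-4.0, 0.2, 3.4]
opening: 0.533
time: 11.63
eef_pos: [0.5561, -0.1473, 0.2176]
tcp_rot: [0.964, 0.035, 0.261, 0.032]
contact_force: [0.6, -0.5, -0.3]
opening: 0.649
```

View pics/w8.png

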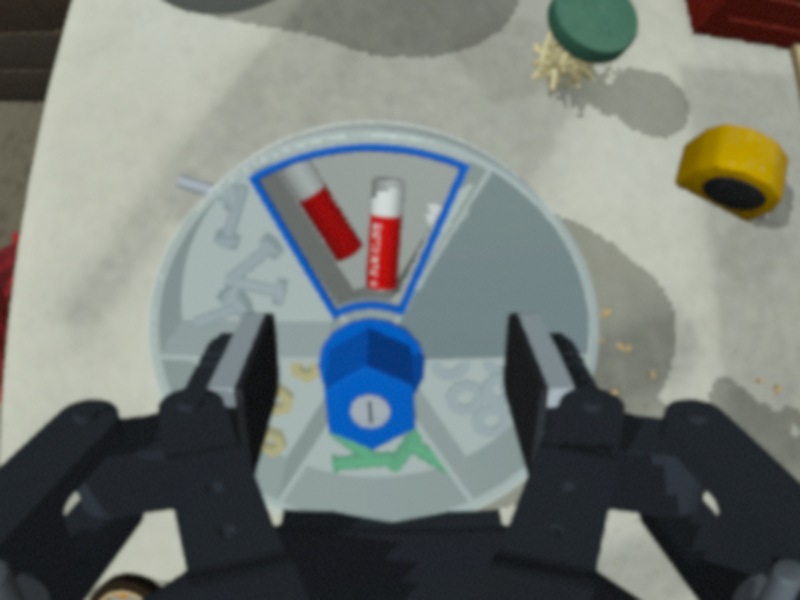

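```bash
python3 - <<'E'
from fit import *
s=get_state();print(s["eef_pos"])
W=[(cov(93.5,25.9,46),(254,179)),(cov(93.5,-25.9,46),(466,167)),(cov(29,27,46),(337,312)),(cov(29,-27,46),(404,310)),(cov(0,0,80),(370,411)),(tr(95,330,41),(489,172)),(tr(95,90,41),(163,357)),(tr(95,210,41),(472,497)),(tr(95,150,41),(282,500))]
rw=lambda p:(wproj(pts(p,W),s)-(np.array([u for _,u in W])/2+[80,100]-.25)).ravel()
p=np.load("p.npy")
b=least_squares(lambda v:rw([*v[:2],p[2],*v[2:]]),[*p[:2],*p[3:]],loss='soft_l1');print(b.x,b.fun.reshape(-1,2).round(1).tolist())
b=least_squares(lambda v:rw([*v]),p,loss='soft_l1');print(b.x,b.fun.reshape(-1,2).round(1).tolist())
E
python3 kn.py .01 -90;python3 kn.py .075 -90
```

```text
[ 0.55538434 -0.14664715  0.21502282]
[ 0.57170144 -0.14924301  0.16005817  1.08638136] [[-0.3, -1.1], [0.5, -0.8], [-0.2, 0.4], [-1.4, -0.1], [0.5, -0.1], [0.9, -0.5], [-0.9, 0.3], [0.9, 2.2], [-0.3, 1.3]]
[ 0.57163748 -0.14954969 -0.08776013  0.17202519  1.086296  ] [[-0.2, -1.1], [0.5, -0.8], [-0.2, 0.4], [-1.4, -0.0], [0.2, -0.1], [0.9, -0.4], [-0.6, 0.1], [1.1, 2.5], [-0.2, 1.2]]
d [  -8.5   -1.1 -108.3] w [0.16 0.26 0.13] n 3 per row [ -2.84  -0.38 -36.09] [0.05 0.09 0.04] t 11.6833
d [-40.9   1.3 -52. ] w [0.16 0.26 0.13] n 2 per row [-20.46   0.65 -25.98] [0.08 0.13 0.06] t 11.6833
```

```bash
python3 -c "
import numpy as np;np.save('p.npy',[.573,-.1496,-.08,.165,1.07])"
python3 kn.py .075 -90
python3 -m jog '{"travel":[[-20,0,-26],[-21,1,-26],[0,0,0],[0,0,0]],"dr":[[0,0,1.2],[0,0,1.2],[0,0,0],[0,0,0]],"jaw":[90,90,90,90]}'
python3 kn.py .01 -90
```

```text
d [-41.7   1.8 -52. ] w [-0.92  0.35  1.72] n 2 per row [-20.85   0.9  -25.98] [-0.46  0.18  0.86] t 11.6833
time: 12.02
eef_pos: [0.5118, -0.144, 0.1572]
tcp_rot: [0.965, 0.054, 0.256, 0.022]
contact_force: [-0.8, -0.0, 0.2]
opening: 0.648
d [ 34.3  -3.4 -50.4] w [-1.28 -0.19 -0.61] n 2 per row [ 17.14  -1.7  -25.2 ] [-0.64 -0.09 -0.31] t 12.0167
```

```bash

python3 -m jog '{"travel":[[11,-1,-17],[11,-1,-17],[12,-1.4,-16],[0,0,0],[0,0,0]],"dr":[[-0.4,0,-0.2],[-0.4,0,-0.2],[-0.4,-0.2,-0.2],[0,0,0],[0,0,0]],"jaw":[90,90,90,90,90]}'
python3 kn.py .01 -90
python3 -m jog '{"travel":[[0,0,0],[0,0,0],[0,0,0],[0,0,0],[0,0,0]],"dr":[[0,0,0],[0,0,0],[0,0,0],[0,0,0],[0,0,0]],"jaw":[170,170,170,170,170]}' 40
python3 kn.py .01 -90
sed -i 's/^p=.*frames(p)/p=np.load("p.npy");p[4]=float(sys.argv[3]) if len(sys.argv)>3 else p[4];o,Rt,Rc=frames(p)/' kn.py
python3 kn.py .01 -90 0
```

```text
time: 12.43
eef_pos: [0.5492, -0.1487, 0.1116]
tcp_rot: [0.964, 0.053, 0.259, 0.036]
contact_force: [-0.6, 0.4, 0.2]
opening: 0.648
d [-3.1  1.3 -4.8] w [ 0.15  0.35 -0.13] n 1 per row [-3.15  1.3  -4.79] [ 0.15  0.35 -0.13] t 12.4333
time: 12.85
eef_pos: [0.5487, -0.1478, 0.1135]
tcp_rot: [0.963, 0.053, 0.261, 0.035]
contact_force: [1.2, 5.0, 2.0]
opening: 0.394
d [-2.6  0.4 -6.7] w [ 0.07  0.49 -0.14] n 1 per row [-2.65  0.35 -6.7 ] [ 0.07  0.49 -0.14] t 12.85
d [-2.6  0.4 -6.7] w [ 30.86  -2.   -53.1 ] n 9 per row [-0.29  0.04 -0.74] [ 3.43 -0.22 -5.9 ] t 12.85
```

```bash

python3 -m jog '{"travel":[[0,0,0],[0,0,0],[0,0,0],[0,0,0],[0,0,0]],"dr":[[2.57,-0.17,-4.42],[2.57,-0.17,-4.42],[2.57,-0.17,-4.42],[2.57,-0.17,-4.42],[2.57,-0.17,-4.42]],"jaw":[170,170,170,170,170]}'
python3 -m jog '{"travel":[[0,0,0],[0,0,0],[0,0,0],[0,0,0],[0,0,0]],"dr":[[2.57,-0.17,-4.42],[2.57,-0.17,-4.42],[2.57,-0.17,-4.42],[2.57,-0.17,-4.42],[2.57,-0.17,-4.42]],"jaw":[170,170,170,170,170]}'
python3 -m jog '{"travel":[[0,0,0],[0,0,0],[0,0,0],[0,0,0],[0,0,0]],"dr":[[2.57,-0.17,-4.42],[2.57,-0.17,-4.42],[0,0,0],[0,0,0],[0,0,0]],"jaw":[170,170,170,170,170]}'
python3 kn.py .01 -90 0
```

```text
time: 13.27
eef_pos: [0.5485, -0.1501, 0.1134]
tcp_rot: [0.951, -0.163, 0.261, -0.021]
contact_force: [-4.2, -4.3, 0.5]
opening: 0.39
time: 13.68
eef_pos: [0.5475, -0.1521, 0.1128]
tcp_rot: [0.892, -0.369, 0.248, -0.076]
contact_force: [-11.6, -11.5, 1.4]
opening: 0.385
time: 14.1
eef_pos: [0.5468, -0.1527, 0.1124]
tcp_rot: [0.857, -0.446, 0.239, -0.097]
contact_force: [-14.3, -13.3, 2.5]
opening: 0.387
d [-0.8  5.3 -5.7] w [ 0.51 -0.13  0.02] n 1 per row [-0.75  5.27 -5.67] [ 0.51 -0.13  0.02] t 14.1
```

```bash

python3 -m jog '{"travel":[[0,0,0],[0,0,0],[0,0,0],[-20,1,34.6],[-20,1,34.6]],"dr":[[0,0,0],[0,0,0],[0,0,0],[0,0,0],[0,0,0]],"jaw":[90,90,90,90,90]}'
python3 -m jog '{"travel":[[-15,0,26],[-10,0,20],[0,0,0],[0,0,0],[0,0,0]],"dr":[[0,0,0],[0,0,0],[0,0,0],[0,0,0],[0,0,0]],"jaw":[90,90,90,90,90]}'
python3 - <<'E'
from h import *
s=get_state();im=read_camera('wrist')[:,:,::-1];np.save("w9s.npy",np.r_[s["eef_pos"],s["tcp_rot"]]);np.save("w9.npy",im);print(s["qpos"].round(2))
cv2.imwrite('pics/w9.png',cv2.resize(im[60:360,80:480],(800,600),interpolation=cv2.INTER_CUBIC))
E
```

```text
time: 14.52
eef_pos: [0.5064, -0.1454, 0.1773]
tcp_rot: [0.858, -0.447, 0.233, -0.101]
contact_force: [0.3, -0.5, 0.7]
opening: 0.649
time: 14.93
eef_pos: [0.483, -0.1463, 0.2262]
tcp_rot: [0.857, -0.446, 0.237, -0.101]
contact_force: [-0.5, 0.1, 0.8]
opening: 0.644
[-0.63 -0.37  2.28  0.37  0.81  1.7 ]
```

View pics/w9.png

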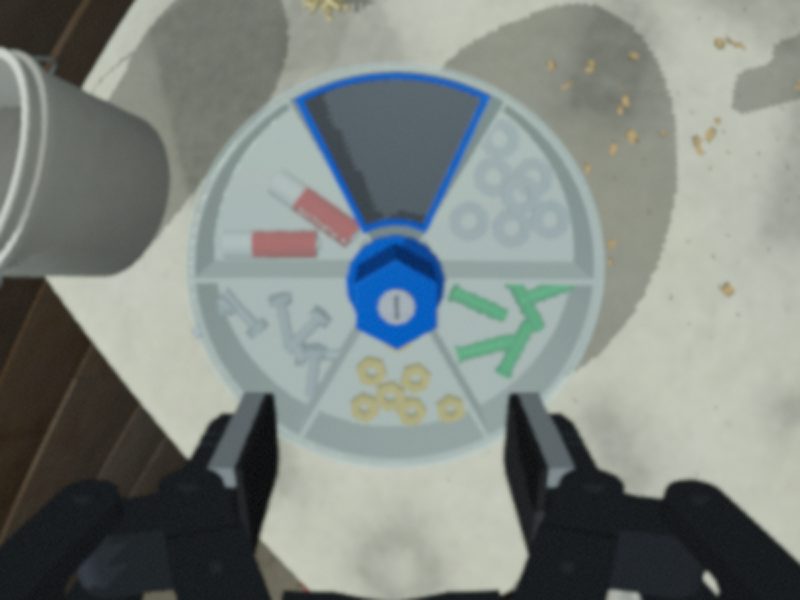

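```bash
python3 - <<'E'
from fit import *
a=np.load("w9s.npy");s={"eef_pos":a[:3],"tcp_rot":a[3:]}
W=[(cov(93.5,25.9,46),(301,101)),(cov(93.5,-25.9,46),(486,97)),(cov(29,27,46),(365,229)),(cov(29,-27,46),(424,228)),(cov(0,0,80),(397,308)),(tr(95,270,41),(503,106)),(tr(95,90,41),(303,437)),(tr(95,210,41),(597,282)),(tr(95,150,41),(485,434)),(tr(95,30,41),(196,281))]
rw=lambda p:(wproj(pts(p,W),s)-(np.array([u for _,u in W])/2+[80,60]-.25)).ravel()
p=np.load("p.npy");p[4]=0
for F in (lambda v:rw([*v[:2],p[2],*v[2:]]),):
  b=least_squares(F,[*p[:2],*p[3:]],loss='soft_l1');print(b.x,b.fun.reshape(-1,2).round(1).tolist())
b=least_squares(rw,p,loss='soft_l1');print(b.x,b.fun.reshape(-1,2).round(1).tolist())
# image overlay-free edge test: grey plate extent beyond lip, sampled along arcs r=60..88
im=np.load("w9.npy")
q=b.x;o,Rt,Rc=frames(q)
for r in(.055,.07,.085):
    row=[]
    for ang in np.arange(262,340,2):
        t=np.radians(ang);u=wproj([o+Rt@[r*np.cos(t),r*np.sin(t),.041]],s)[0]
        row.append("%d:%s"%(ang,cv2.getRectSubPix(im,(1,1),tuple(map(float,u)))[0,0].tolist()[::-1]))
    print(r,*row)
E
```

```text
[ 0.57262771 -0.14978744  0.16246618  0.01997991] [[-1.0, -0.3], [0.3, 0.2], [0.3, 0.1], [0.2, 0.1], [-0.2, -0.5], [0.2, -1.0], [-0.5, -0.2], [-1.7, 0.2], [1.2, 1.4], [0.4, 0.2]]
[ 0.57261884 -0.1499333  -0.08676037  0.16883943  0.01958407] [[-1.0, -0.2], [0.3, 0.2], [0.3, 0.1], [0.2, 0.1], [-0.3, -0.4], [0.2, -1.0], [-0.4, -0.4], [-1.6, 0.2], [1.3, 1.3], [0.5, 0.2]]
0.055 262:[171, 185, 181] 264:[172, 186, 182] 266:[172, 186, 182] 268:[171, 185, 181] 270:[158, 173, 170] 272:[112, 135, 157] 274:[45, 105, 183] 276:[63, 100, 159] 278:[85, 97, 107] 280:[87, 97, 104] 282:[86, 97, 104] 284:[85, 97, 104] 286:[87, 99, 105] 288:[86, 98, 103] 290:[87, 99, 104] 292:[86, 97, 104] 294:[85, 97, 103] 296:[87, 98, 104] 298:[86, 98, 103] 300:[86, 99, 104] 302:[87, 98, 104] 304:[86, 98, 103] 306:[85, 97, 103] 308:[86, 97, 103] 310:[85, 96, 103] 312:[86, 97, 103] 314:[85, 96, 102] 316:[85, 95, 102] 318:[78, 89, 95] 320:[68, 77, 82] 322:[63, 71, 75] 324:[63, 71, 76] 326:[55, 74, 108] 328:[26, 94, 181] 330:[112, 142, 187] 332:[167, 183, 181] 334:[171, 185, 181] 336:[170, 186, 181] 338:[170, 184, 179]
0.
[... 780 characters left out ...]
[161, 176, 175] 268:[159, 174, 175] 270:[157, 173, 168] 272:[124, 141, 139] 274:[89, 124, 171] 276:[62, 103, 168] 278:[90, 101, 107] 280:[90, 102, 108] 282:[90, 102, 107] 284:[90, 102, 108] 286:[91, 102, 108] 288:[90, 101, 108] 290:[90, 102, 108] 292:[91, 102, 107] 294:[91, 102, 107] 296:[90, 103, 107] 298:[90, 102, 108] 300:[91, 102, 109] 302:[89, 101, 107] 304:[90, 102, 107] 306:[91, 102, 107] 308:[90, 102, 107] 310:[89, 101, 107] 312:[89, 100, 106] 314:[89, 101, 106] 316:[88, 100, 106] 318:[88, 99, 105] 320:[86, 97, 103] 322:[68, 77, 81] 324:[66, 75, 79] 326:[60, 79, 112] 328:[46, 105, 186] 330:[157, 172, 170] 332:[172, 186, 182] 334:[171, 186, 182] 336:[172, 186, 182] 338:[171, 185, 181]
```

```bash
python3 -c "
import numpy as np;np.save('p.npy',[.5727,-.1498,-.08,.1622,.02])"
python3 kn.py .01 -90
```

```text
d [  63.    -1.5 -118.5] w [-0.55 -0.2   0.74] n 4 per row [ 15.74  -0.38 -29.63] [-0.14 -0.05  0.19] t 14.9833
```

```bash

python3 -m jog '{"travel":[[12,0,-26],[12,0,-26],[12,0,-26],[13,-0.5,-22],[13,-0.5,-19]],"dr":[[-0.1,0,0.2],[-0.1,0,0.2],[-0.1,0,0.2],[-0.1,-0.1,0.1],[-0.1,-0.1,0.1]],"jaw":[90,90,90,90,90]}'
python3 -m jog '{"travel":[[0,0,0],[0,0,0]],"dr":[[0,0,0],[0,0,0]],"jaw":[90,90]}'
python3 kn.py .01 -90
python3 -m jog '{"travel":[[0,0,0],[0,0,0],[0,0,0],[0,0,0],[0,0,0]],"dr":[[0,0,0],[0,0,0],[0,0,0],[0,0,0],[0,0,0]],"jaw":[170,170,170,170,170]}' 40
python3 kn.py .01 -90 0
```

```text
time: 15.4
eef_pos: [0.5442, -0.1464, 0.1033]
tcp_rot: [0.861, -0.44, 0.237, -0.099]
contact_force: [0.0, 0.0, 0.1]
opening: 0.648
time: 15.57
eef_pos: [0.5439, -0.1464, 0.1044]
tcp_rot: [0.861, -0.44, 0.237, -0.1]
contact_force: [-0.4, 0.2, 0.2]
opening: 0.647
d [ 1.9 -1.2  2.3] w [-0.18 -0.22 -0.08] n 1 per row [ 1.9  -1.19  2.34] [-0.18 -0.22 -0.08] t 15.5667
time: 15.98
eef_pos: [0.5448, -0.1482, 0.1088]
tcp_rot: [0.86, -0.439, 0.241, -0.099]
contact_force: [-6.9, -2.4, 2.4]
opening: 0.389
d [ 0.9  0.5 -2. ] w [ 0.67  0.11 -1.02] n 1 per row [ 0.94  0.51 -1.99] [ 0.67  0.11 -1.02] t 15.9833
```

```bash

python3 -m jog '{"travel":[[0,0,0],[0,0,0],[0,0,0],[0,0,0]],"dr":[[0.34,-0.03,-0.58],[0.33,-0.02,-0.59],[0,0,0],[0,0,0]],"jaw":[170,170,170,170]}'
python3 kn.py .01 -90 0
python3 -m jog '{"travel":[[0,0,0],[0,0,0],[0,0,0],[-20,1,34.6],[-20,1,34.6]],"dr":[[0,0,0],[0,0,0],[0,0,0],[0,0,0],[0,0,0]],"jaw":[90,90,90,90,90]}'
python3 -m jog '{"travel":[[-15,0,26],[-10,0,20],[0,0,0],[0,0,0],[0,0,0]],"dr":[[0,0,0],[0,0,0],[0,0,0],[0,0,0],[0,0,0]],"jaw":[90,90,90,90,90]}'
cat > chk.py <<'E'
from h import *
from scipy.optimize import least_squares
# lip edge bearings from blue pixels along arcs at lip height, wall bearings from given fit of tray
def blue(im,s,p):
    o,Rt,_=frames(p);out=[]
    for r in np.arange(.045,.088,.004):
        A=np.arange(262,338,.25);t=np.radians(A)
        u=wproj([o+Rt@[r*np.cos(x),r*np.sin(x),.0465] for x in t],s).astype(np.float32)
        c=cv2.remap(im,u[:,0].reshape(1,-1),u[:,1].reshape(1,-1),cv2.INTER_LINEAR)[0].astype(float)
        w=np.clip(c[:,0]-c[:,2]-45,0,None)   # blue - red (BGR)
        f=lambda m:np.sum(A[m]*w[m])/max(np.sum(w[m]),1e-9)
        out.append((f(A<290),f(A>310)))
    out=np.array(out);return out.mean(0).round(2),(out.mean()-300).round(2)
p=np.load("p.npy")
a=np.load("w9s.npy");print("before",blue(np.load("w9.npy"),{"eef_pos":a[:3],"tcp_rot":a[3:]},p))
s=get_state();im=read_camera("wrist")[:,:,::-1].copy();np.save("w10.npy",im);np.save("w10s.npy",np.r_[s["eef_pos"],s["tcp_rot"]])
print("after",blue(im,s,p))
print("tray drift px, before vs after (wall corners dark/light) time",s["time"])
E
python3 chk.py
```

```text
time: 16.32
eef_pos: [0.5449, -0.1482, 0.1088]
tcp_rot: [0.855, -0.449, 0.239, -0.102]
contact_force: [-6.0, -2.6, 3.9]
opening: 0.389
d [ 0.9  0.5 -2. ] w [-0.02  0.15  0.17] n 1 per row [ 0.92  0.53 -1.99] [-0.02  0.15  0.17] t 16.3167
time: 16.73
eef_pos: [0.5033, -0.1445, 0.1732]
tcp_rot: [0.856, -0.45, 0.234, -0.103]
contact_force: [0.9, -0.7, 1.7]
opening: 0.646
time: 17.15
eef_pos: [0.48, -0.1454, 0.2223]
tcp_rot: [0.855, -0.449, 0.238, -0.102]
contact_force: [-0.1, 0.5, 0.1]
opening: 0.64
before (array([275.36, 327.34]), np.float64(1.35))
after (array([274.06, 326.06]), np.float64(0.06))
tray drift px, before vs after (wall corners dark/light) time 17.15
```

```bash
python3 -c "
from plant import *
print(sign_off()); print(get_state()['contact_force'])"
```

```text
the job is handed in; nothing more can be done
None
the job is handed in; nothing more can be done
```

The loose battery is in the battery compartment beside the fixed one, and the organiser is closed with the opening over the blank grey sector. I handed the job in at about 17 s of the 54 s.

- **Turning the cover:** I turned it by the grip until the opening stood over the battery compartment. I then picked the battery off the bench and let it drop through the opening, and the wrist picture showed it lying next to the fixed one.
- **Closing:** The first closing turn left the opening about 1.1–1.3° off the middle of the blank sector. I gripped the knob again and turned it on. The last check, on the blue lip's edges, put it 0.06° off centre. That figure depends on my camera fit of the tray angle, good to about half a degree.
- **Disagreements along the way:**
  - The scene and top cameras differed from the wrist camera by about 4 mm at first, so I relied mostly on the wrist camera.
  - Letting the battery go pushed the tool with about 4–5 N. The cover read 1.04 rad before that and 1.09 rad after, so it may have moved slightly.
  - The fingertips took about 6 N while closing on the battery on the bench.
- **Not checked by eye:** I had used all 12 pictures, so the final correction was measured in an unviewed wrist picture. The bystanders were not separately re-measured. The arm stayed clear of them, and the force readings showed no unexpected contact.

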